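# Open the push-to-open spice chest and pack the last jar in its row

## Task

Set the wooden spice chest up for the cooking shift: press the front of its handleless lid down until the touch latch clicks, catch the lid as it springs up and ease it right back to its stop without letting it bang. Then stand the one spice jar that is out on the table upright in the chest's row, between the jars already there and the sliding steel end stop, and push the stop up until the row is snug. Leave the lid open, and leave the salt shaker, the tea glasses and the milk carton where they stand.

Things in the scene. Friction and masses are not known exactly. Their poses are not given: they have to be found in the camera images.
- chest: Fixed light-wood spice chest, 160 (x) x 320 (y) mm; origin under its centre, x to its back, y to its left wall, z up. Inside x +-70, y +-150, floor at z 12, front wall 116, side walls 136 mm high. Floor rails along y, 8 mm high, inner faces at x +-25: the jars stand between them in a row from the left wall. Black latch inside the front wall at y -128, z 84 to 116, 20 mm deep.
- lid (a joint): Lid angle, rad: 0 shut and latched (level), grows as it swings up and back; open stop at 1.85. Pressed 4 mm down at lid_press (4 to 5 N; hard bottom at -0.042, 6 mm down) the latch clicks and stays free. Then a spring lifts it with about 2.5 N there, later less; if nothing holds it back it bangs into the stop at 5 rad/s. Past 1.4 let it go: it settles gently and stays.
- lid_press (a point): Point on the lid's outer (upper) face, mid width, 25 mm in from its front edge, 138 mm from the hinge axis; moves with the lid. The lid is a plain light-wood board without handle, 297 mm wide, 12 mm thick, lying between the side walls; its outer face is 136 mm above the table when shut, 6 mm outside the hinge axis. Site axes: z is that face's outward normal, -x points to the front edge.
- lid_hinge (a point): Point on the lid's hinge axis, mid width: at the chest's back, 79 mm behind its centre and 130 mm above the table. The axis runs along the chest's y.
- stop (a joint): Position of the sliding end stop along the chest, m: 0 = far right, grows as it is pushed to the left wall (+y of the chest); its jar-side face is then at chest y = -0.060 + value. It stays where it is left; sliding it takes about 2 N, with the jars 3 to 5 N. With the three jars in the row and no gaps it reads 0.077 to 0.081.
- stop_back (a point): Point on the stop's back (right-hand, -y) face, mid depth, 87 mm above the table. The stop is a steel plate, 100 mm along x, 6 mm thick, its rolled upper edge 111 mm above the table; a 12 mm high black shoe reaches 26 mm behind the plate at its foot (top 33 mm above the table).
- spice_c: The spice jar that stands out on the table: clear jar with printed paper label and round screw cap (ochre), 42 mm in diameter, 96 mm high (cap from 76 mm up, 41 mm in diameter). Origin under its centre, z up its axis. Weighs 0.08 to 0.15 kg.
- spice_a: Spice jar in the chest, next to the left wall: 45 mm in diameter, 106 mm high, round red screw cap. Origin under its centre, z up.
- spice_b: The same kind of spice jar (45 x 106 mm), next to spice_a in the chest's row. Origin under its centre, z up.
- salt_shaker: Bystander: salt shaker, 44 mm in diameter, 90 mm high, with a domed grey perforated top. Origin under its centre.
- tea_glass_a: Bystander: waisted tea glass behind the chest on its right, 61 mm in diameter, 88 mm high. Origin under its centre.
- milk_pack: Bystander: milk carton 68 x 100 x 182 mm standing behind the chest. Origin under its centre.

How it is judged:
By the outcome, as a careful person would: the job done as asked, in the order asked, and still so for the second after the job is handed in, with the robot touching nothing.
It also fails if it takes over 64 s, if anything falls off the work surface, if the arm or the gripper's body presses on something with over 40 N, if the wrist force passes 120 N, or if a joint passes its speed limit or range.

## Robot

A 6-joint arm with a two-finger parallel gripper is mounted at the origin on a cart in front of the work surface, level with it; the furniture and walls round the work are solid. World frame = base frame: x ahead of the robot, y to its left, z up, the work surface at z = 0. Lengths are in mm, angles in rad, forces in N, time in s.
With the tool pointing down it reaches from about 400 to 925 mm from the base axis. Payload 12.5 kg.
Tool frame: the origin (TCP) lies at the very end of the fingers, on their centre line; the grasp point (between the pads) lies 19 mm behind it; z points along the fingers, y is the line along which they close (so a half turn about z gives the same grasp; the last joint's range is limited). The gripper opens to 95 mm and grips with 3 to 60 N. Pads are 20 mm wide; open, the fingers measure 119 mm over their backs; the gripper's body (75 mm by 180 mm) begins 59 mm behind the grasp point.
Start: joints at [-1.405, 0.491, 1.559, -0, 1.092, -0.106], TCP at [167.814, -602.07, 186.661] pointing down, gripper open.
Joint ranges: [-3.1, 3.1], [-0.84, 2.19], [0.05, 2.79], [-1.13, 4.28], [0.06, 2.93], [-2.69, 2.69]. Speed limits (rad/s): [2.22, 2.22, 2.79, 3.14, 3.14, 3.14].

## Interface

Orientations are given as [roll, pitch, yaw] about the fixed x, y, z axes, in that order (R = Rz(yaw) Ry(pitch) Rx(roll)).
In Python, from cell import env gives the robot as it stands.
- The arm moves only by the shell command python3 steer.py 'ROWS'. ROWS is a JSON list of rows, 1 to 5 of them, each of 5 numbers: dx, dy, dz in mm, then a turn about the tool's z in rad, then the opening from 0.0 (shut) to 1.0 (fully open); each row is the pose to reach, as a shift and turn from the pose commanded when the command began, along the tool's axes at that moment; what a row does not reach only later rows make up. A row lasts 1/12 s, in which the tool goes at most 41.7 mm and 0.125 rad, less where a joint would pass 70% of its speed; a pose out of reach is approached as far as the arm can. The fingers move at their own pace and stop on an object; the grip force is fixed at half the most. Time passes only in rows, so rows that do not move let the fingers close. It prints the time, the measured TCP pose, the force, the opening and the grip force at its end. Input that does not fit is refused with a message, and nothing moves.
- env.state(): the state, without advancing time (a new reading comes with each control period).
- env.read_camera(name): name is "scene" or "side" or "wrist"; returns (picture, depth): 384x512x3 uint8, red, green, blue; 384x512 float32, mm along the optical axis (not along the pixel's ray), 0 where there is no reading.
- env.camera_info(name): a dict with "vertical_fov" (degrees; the focal length in pixels is half the picture's height over the tangent of half this angle, whatever the lens; pixels are square), "cx", "cy" (the principal point, pixels), "origin" and "attitude" of the camera in the world. Camera axes: x right, y down, z forward; pixel columns grow to the right and rows downward; lengths in mm; the calibration is good to about 2 mm. The wrist camera is an equidistant fisheye: a pixel r from the principal point sees the ray r / f radians off the axis. A picture is of the moment at which its call begins: read the wrist's pose just before it. camera_info takes no time and is no camera call; for the wrist camera it gives the pose at the moment of the call.
- env.job_done(): hands the job in; it is judged then, once.
The state is a dict: "t": time; "joints": joint angles; "qvel": joint speeds; "tau": joint torques, N m; "eef_pos": TCP position; "tcp_rot": TCP orientation; "ft_force": force on the tool from outside, world axes, zero at the start; "moment": the same for the moment, N m; "opening": opening from 0.0 (shut) to 1.0 (fully open); "grip_force": force on a finger pad.
Only numpy, scipy, OpenCV 4.12 (cv2) and the standard library are available. Lean on these libraries where they do the work, as an engineer would, in place of code of your own. Each camera call takes 0.05 s, during which the arm holds its last target. There are 200 camera calls.

## Working session

There is one attempt and no reset: what is moved stays moved. The work goes in short steps, Python scripts to look and compute and a shell command to move; the robot and the scene stay as the last step left them, time stands still between calls to the robot, and variables do not carry over. Pictures are saved under pics/ and viewed, at most 10 in all, crops included, and the job is handed in when it is done.

```bash
ls; mkdir -p pics; python3 - <<'E'
from cell import env
import cv2,numpy as np
print(env.state())
for n in("scene","side"):
    i=env.camera_info(n);print(n,i)
    p,d=env.read_camera(n);cv2.imwrite(f"pics/{n}0.png",p[:,:,::-1]);np.savez(f"{n}0.npz",p=p,d=d)
print(env.camera_info("wrist"))
E
```

```text
cell.py
pics
steer.py
{'t': 0.0, 'joints': array([-1.40458300e+00,  4.91579238e-01,  1.55945301e+00,  1.01142569e-05,
        1.09170381e+00, -1.05590059e-01]), 'qvel': array([ 1.09082757e-03,  5.57461630e-04, -8.87811818e-05, -6.98741975e-04,
       -7.35243136e-04,  2.45138018e-04]), 'tau': array([ 4.14433953e-04, -6.12646580e+01, -2.58188957e+01,  6.92693051e-02,
        4.81864647e-02, -1.17658265e-04]), 'eef_pos': array([ 167.7773743 , -601.77093701,  186.04831951]), 'tcp_rot': array([-3.14045656e+00, -1.29427979e-04,  2.71798640e-01]), 'ft_force': array([-1.2651344 , -0.55398167,  0.44628019]), 'moment': array([-0.00065087,  0.00509816, -0.01273796]), 'grip_force': 0.0, 'opening': 1.00379612724113}
scene {'vertical_fov': 51.82318117325936, 'cx': 252.48351182021514, 'cy': 191.89145425558013, 'origin': array([ 558.88227364,  518.07076181, 1111.60658305]), 'attitude': array([-2.64935712,  0.00647787, -3.08138398])}
side {'vertical_fov': 56.21061517212455, 'cx': 259.69473851374374, 'cy': 189.74696103460113, 'origin': array([ -40.97220169,  358.64797724, 1097.3766438 ]), 'attitude': array([-2.4814686 , -0.01391257, -2.06039164])}
{'vertical_fov': 65.70646984690485, 'cx': 256.029860938431, 'cy': 189.30292916206565, 'origin': array([ 243.76175502, -580.3243949 ,  384.28700731]), 'attitude': array([ 2.86079903e+00,  2.39704460e-03, -1.29846500e+00])}
```
View pics/scene0.png

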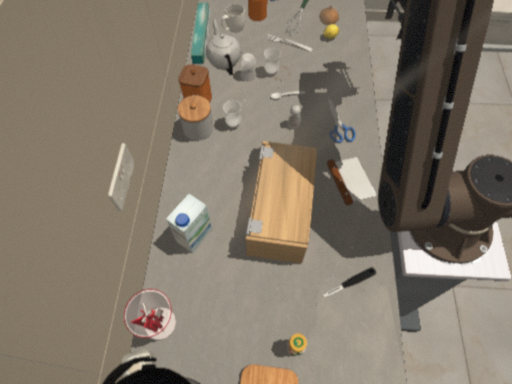

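View pics/side0.png

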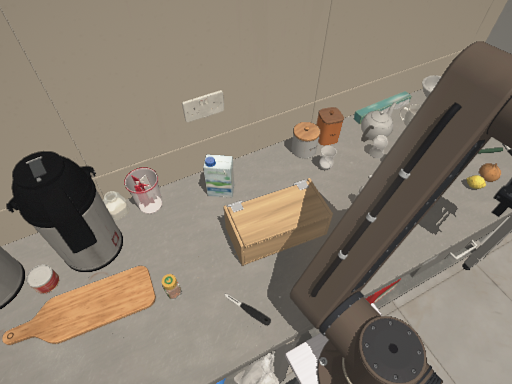

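The scene view shows the chest around (282,200), with its hinge side at the left edge. The jar's cap is at (298,344) and the salt shaker at about (296,115). In the side view the chest is at (278,222) and the jar at (170,283).

```bash
cat > h.py <<'E'
from cell import env
import cv2,numpy as np
from scipy.spatial.transform import Rotation as R
def cloud(p,d,i):
    h,w=d.shape;f=h/2/np.tan(np.radians(i["vertical_fov"])/2)
    v,u=np.mgrid[:h,:w]
    c=np.stack([(u-i["cx"])/f*d,(v-i["cy"])/f*d,d],-1)
    P=c@R.from_euler("xyz",i["attitude"]).as_matrix().T+i["origin"]
    P[d==0]=np.nan
    return P
def ray(u,v,i,z):
    f=192/np.tan(np.radians(i["vertical_fov"])/2)
    r=R.from_euler("xyz",i["attitude"]).as_matrix()@[(u-i["cx"])/f,(v-i["cy"])/f,1]
    return i["origin"]+r*(z-i["origin"][2])/r[2]
E
python3 - <<'E'
from h import *
for n in("scene","side"):
    a=np.load(n+"0.npz");i=env.camera_info(n);P=cloud(a["p"],a["d"],i)
    x,y,z=np.moveaxis(P,-1,0)
    u,v=(282,200) if n=="scene" else (278,222)
    print(n,P[v,u])
    m=(abs(z-136)<8)&(np.hypot(x-P[v,u,0],y-P[v,u,1])<200)
    k,l=cv2.connectedComponents(m.astype(np.uint8));m=l==l[v,u]
    pix=np.argwhere(m)[:,::-1]
    q=np.array([ray(a_,b_,i,136)[:2] for a_,b_ in pix],np.float32)
    r=cv2.minAreaRect(q);print("z",np.median(z[m]),r,cv2.boxPoints(r).round(1).tolist(),m.sum())
    hsv=cv2.cvtColor(a["p"],cv2.COLOR_RGB2HSV)
    u,v=(298,344) if n=="scene" else (170,283)
    Q=P[v,u];print("jar",Q)
    mm=(np.hypot(x-Q[0],y-Q[1])<45)&(z>85)&(z<110)
    pix=np.argwhere(mm)[:,::-1]
    q=np.array([ray(a_,b_,i,96)[:2] for a_,b_ in pix],np.float32)
    print("cap",cv2.minEnclosingCircle(q),np.nanmedian(z[mm]),mm.sum())
    # everything tall
    big=((z>25)&(x>250)&(x<950)&(abs(y)<700)).astype(np.uint8)
    k,l,s,c=cv2.connectedComponentsWithStats(big)
    for j in range(1,k):
        if s[j,4]>60:
            t=l==j;print(j,s[j].tolist(),[ [int(f(w[t])) for f in (np.min,np.max)] for w in(x,y,z)])
E
```

```text
scene [513.50719062  16.74731927 135.49926388]
z 135.5187812614323 ((511.809326171875, -13.711334228515625), (322.1941223144531, 166.60813903808594), 84.72943878173828) [[414.1000061035156, -166.5], [580.0, -181.8000030517578], [609.5999755859375, 139.10000610351562], [443.70001220703125, 154.39999389648438]] 5719
jar [463.51806842 384.94443142  97.62528706]
cap ((464.38433837890625, 379.5000915527344), 21.21392059326172) 96.35997415087911 254
1 [0, 0, 213, 384, 64096] [[683, 917], [-699, 514], [25, 784]]
2 [378, 0, 73, 212, 6289] [[250, 290], [-226, 55], [135, 655]]
3 [191, 33, 65, 42, 1503] [[622, 872], [-699, -531], [25, 126]]
4 [264, 47, 17, 25, 329] [[533, 591], [-638, -570], [25, 91]]
5 [223, 100, 18, 26, 371] [[658, 716], [-379, -315], [25, 92]]
6 [288, 105, 13, 20, 197] [[454, 496], [-370, -331], [26, 92]]
7 [246, 141, 71, 120, 6670] [[415, 607], [-182, 151], [25, 143]]
8 [166, 193, 46, 57, 1579] [[717, 820], [24, 136], [25, 185]]
10 [287, 333, 20, 22, 343] [[443, 485], [358, 401], [25, 100]]
side [471.53568671   4.52428647 134.18814252]
z 136.54805657742827 ((510.8957824707031, -16.183761596679688), (320.27337646484375, 168.89968872070312), 84.72464752197266) [[412.1000061035156, -167.89999389648438], [580.2999877929688, -183.39999389648438], [609.7000122070312, 135.5], [441.5, 151.0]] 4056
jar [452.70780463 375.92063345 100.12835079]
cap ((463.6253662109375, 378.6472473144531), 23.565122604370117) 96.3324468231084 169
1 [0, 0, 393, 269, 69505] [[600, 923], [-699, 699], [25, 733]]
2 [336, 41, 168, 187, 2869] [[250, 492], [-361, 0], [33, 778]]
3 [354, 106, 39, 48, 1087] [[622, 878], [-699, -534], [25, 130]]
4 [319, 146, 18, 22, 284] [[657, 719], [-380, -318], [25, 93]]
5 [223, 178, 110, 85, 5555] [[417, 609], [-182, 149], [25, 142]]
7 [46, 264, 11, 20, 120] [[654, 715], [684, 699], [25, 62]]
8 [161, 274, 20, 24, 309] [[443, 487], [355, 399], [25, 101]]
```

```bash
cat >> h.py <<'E'
C=np.array([511.,-15.]);TH=-.092
c,s=np.cos(TH),np.sin(TH)
def w2c(p): d=np.asarray(p)[...,:2]-C; return np.stack([d[...,0]*c+d[...,1]*s,-d[...,0]*s+d[...,1]*c],-1)
def to(x,y,z,world=False):
    S=env.state();t=np.array([x,y,z],float)
    if not world: t[:2]=C+[c*x-s*y,s*x+c*y]
    r=R.from_euler("xyz",S["tcp_rot"])
    print("d",r.inv().apply(t-S["eef_pos"]).round(1),"turn",round(S["tcp_rot"][2]-TH,3),"now",S["eef_pos"].round(1),"chest",w2c(S["eef_pos"]).round(1),"F",S["ft_force"].round(1),"open",round(S["opening"],2),"t",S["t"])
E
python3 -c "
from h import *
to(-55,0,180)"
```

```text
d [ 436.8 -492.7    6.6] turn 0.364 now [ 167.8 -601.8  186.1] chest [-287.9 -615.9] F [ 0.3 -0.3  0.2] open 1.0 t 0.1
```

```bash
python3 steer.py '[[29,-29,0,0.07,0],[58,-58,0,0.14,0],[87,-87,0,0.21,0],[116,-116,0,0.29,0],[145,-145,0,0.364,0]]'; python3 -c "
from h import *
to(-55,0,180)"
```

```text
t: 0.52
eef_pos: [269.0, -421.5, 186.4]
tcp_rot: [-3.141, 0.0, -0.097]
ft_force: [0.6, -1.0, 0.7]
opening: 0.708
grip_force: 0.0
d [ 146.7 -427.8    6.5] turn -0.005 now [ 269.  -421.5  186.4] chest [-203.7 -427.1] F [ 0.6 -1.   0.7] open 0.71 t 0.5167
```

```bash
python3 steer.py '[[15,-38,0,0,0],[30,-76,0,0,0],[45,-114,0,0,0],[60,-152,0,0,0],[75,-190,0,0,0]]';python3 steer.py '[[15,-38,0,0,0],[30,-76,0,0,0],[45,-114,0,0,0],[60,-152,0,0,0],[68,-190,0,0,0]]'; python3 -c "
from h import *
to(-55,0,146)"
```

```text
t: 0.93
eef_pos: [361.1, -239.3, 186.6]
tcp_rot: [3.142, -0.0, -0.093]
ft_force: [0.3, -0.8, -0.0]
opening: 0.354
grip_force: 0.0
t: 1.35
eef_pos: [447.0, -56.3, 186.6]
tcp_rot: [3.141, -0.001, -0.092]
ft_force: [1.2, 0.5, 0.4]
opening: 0.024
grip_force: 0.0
d [  4.9 -47.   40.6] turn -0.0 now [447.  -56.3 186.6] chest [-59.9 -47. ] F [1.2 0.5 0.4] open 0.02 t 1.35
```

```bash
python3 steer.py '[[3,-30,10,0,0],[5,-47,30,0,0],[5,-47,40,0,0],[5,-47,45,0,0]]';python3 steer.py '[[0,0,2,0,0],[0,0,2,0,0]]';python3 steer.py '[[0,0,2,0,0],[0,0,2,0,0]]'; python3 steer.py '[[0,0,1,0,0],[0,0,1,0,0]]'; python3 -c "
from h import *
to(-55,0,136)"
```

```text
t: 1.68
eef_pos: [454.6, -10.7, 140.3]
tcp_rot: [-3.141, 0.002, -0.09]
ft_force: [0.3, 0.6, -0.3]
opening: 0.005
grip_force: 0.0
t: 1.85
eef_pos: [455.2, -12.3, 139.5]
tcp_rot: [3.142, 0.0, -0.093]
ft_force: [-0.1, 0.6, 0.1]
opening: 0.002
grip_force: 0.0
t: 2.02
eef_pos: [455.4, -12.5, 137.9]
tcp_rot: [3.141, -0.001, -0.093]
ft_force: [0.5, 0.0, 0.1]
opening: 0.003
grip_force: 0.0
t: 2.18
eef_pos: [455.3, -12.2, 136.8]
tcp_rot: [3.141, -0.001, -0.093]
ft_force: [-0.5, -0.4, 0.3]
opening: 0.004
grip_force: 0.0
d [ 0.7 -2.3  0.8] turn -0.001 now [455.3 -12.2 136.8] chest [-55.7  -2.3] F [-0.5 -0.4  0.3] open 0.0 t 2.1833
```

```bash
for i in 1 2 3; do python3 steer.py '[[0,0,1,0,0],[0,0,1,0,0]]' | egrep 'eef|ft'; done
```

```text
eef_pos: [455.2, -12.0, 135.6]
ft_force: [-0.0, 0.5, -0.0]
eef_pos: [455.2, -11.9, 134.5]
ft_force: [0.8, 0.2, -0.0]
eef_pos: [455.2, -11.9, 133.5]
ft_force: [0.7, -0.7, 0.7]
```

```bash
for i in 1 2; do python3 steer.py '[[0,0,1,0,0],[0,0,1,0,0]]' | egrep 'eef|ft'; done
```

```text
eef_pos: [455.2, -11.9, 132.5]
ft_force: [0.6, 0.3, -0.5]
eef_pos: [455.2, -11.9, 131.5]
ft_force: [-0.0, 0.0, 0.5]
```

```bash
python3 steer.py '[[0,0,1,0,0],[0,0,1,0,0]]' | egrep 'eef|ft'; python3 - <<'E'
from h import *
p,d=env.read_camera("side");q,e=env.read_camera("scene")
cv2.imwrite("pics/p1.png",np.hstack([cv2.resize(p[150:290,190:370],None,fx=2.2,fy=2.2),cv2.resize(q[110:250,230:410],None,fx=2.2,fy=2.2)])[:,:,::-1])
print(env.state()["ft_force"])
E
```

```text
eef_pos: [455.2, -11.9, 130.5]
ft_force: [0.4, -0.6, -0.1]
[ 0.06988333 -0.26443359 -0.00493627]
```

View pics/p1.png

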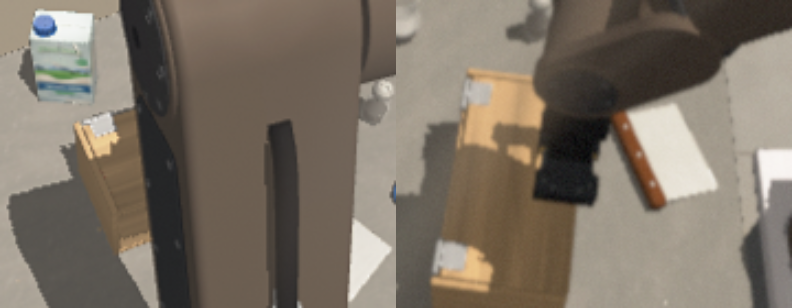

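The arm hides the fingertips in both views, and the gripper sits over the chest's front edge. I'll check with the wrist camera.

```bash
python3 - <<'E'
from h import *
i=env.camera_info("wrist")
p,d=env.read_camera("wrist")
cv2.imwrite("pics/w1.png",p[:,:,::-1]);np.savez("w1.npz",p=p,d=d)
def fish(i,d):
    f=192/np.tan(np.radians(i["vertical_fov"])/2);v,u=np.mgrid[:384,:512]
    a,b=u-i["cx"],v-i["cy"];r=np.hypot(a,b)+1e-9;t=r/f
    k=np.tan(t)/r
    P=np.stack([a*k*d,b*k*d,d],-1)@R.from_euler("xyz",i["attitude"]).as_matrix().T+i["origin"];P[d==0]=np.nan;return P
P=fish(i,d);print(i)
for v in range(20,384,40):print([ (*w2c(P[v,u]).round().tolist(),round(float(P[v,u,2]))) for u in range(60,512,100)])
E
```

```text
{'vertical_fov': 65.70646984690485, 'cx': 256.029860938431, 'cy': 189.30292916206565, 'origin': array([533.74605821, -18.39798588, 328.72448286]), 'attitude': array([ 2.86015725e+00,  1.12770342e-03, -1.66246742e+00])}
[(154.0, 251.0, 0), (127.0, 108.0, -1), (121.0, -5.0, -1), (129.0, -119.0, -1), (158.0, -268.0, -2)]
[(67.0, 144.0, 137), (56.0, 62.0, 136), (53.0, -4.0, 136), (56.0, -70.0, 136), (69.0, -155.0, 135)]
[(37.0, 146.0, 135), (29.0, 62.0, 138), (27.0, -4.0, 137), (29.0, -70.0, 135), (38.0, -156.0, 135)]
[(6.0, 150.0, 134), (2.0, 64.0, 136), (1.0, -4.0, 137), (2.0, -71.0, 136), (7.0, -160.0, 134)]
[(-25.0, 153.0, 135), (-26.0, 66.0, 136), (-26.0, -4.0, 136), (-26.0, -73.0, 137), (-59.0, -278.0, 0)]
[(-117.0, 275.0, 0), (-55.0, 68.0, 137), (-44.0, -3.0, 164), (-56.0, -77.0, 135), (-118.0, -294.0, -1)]
[(-26.0, 69.0, 251), (-170.0, 126.0, -1), (-21.0, -2.0, 251), (-158.0, -130.0, 19), (-25.0, -74.0, 252)]
[(-42.0, 73.0, 254), (-236.0, 136.0, -1), (-31.0, -2.0, 258), (-233.0, -148.0, 5), (-29.0, -63.0, 270)]
[(-36.0, 54.0, 279), (-30.0, 22.0, 278), (-30.0, -2.0, 276), (-30.0, -27.0, 278), (-36.0, -60.0, 279)]Traceback (most recent call last):
  File "<stdin>", line 11, in <module>
ValueError: cannot convert float NaN to integer
```

View pics/w1.png

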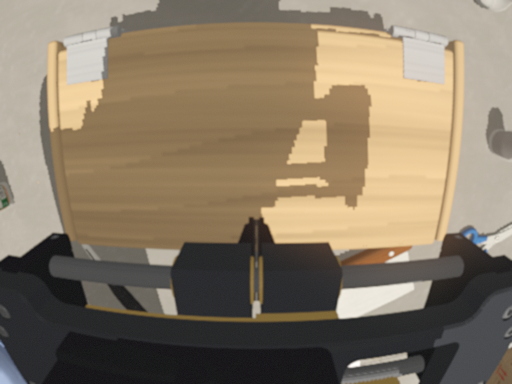

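The wrist view shows the lid shut, with hinge plates at (88,58) and (425,58). The lid's front edge is near row 245 and the black fingertip is at (256,220).

```bash
cat >> h.py <<'E'
def fish(i,d):
    f=192/np.tan(np.radians(i["vertical_fov"])/2);v,u=np.mgrid[:384,:512]
    a,b=u-i["cx"],v-i["cy"];r=np.hypot(a,b)+1e-9
    k=np.tan(np.minimum(r/f,1.5))/r
    P=np.stack([a*k*d,b*k*d,d],-1)@R.from_euler("xyz",i["attitude"]).as_matrix().T+i["origin"];P[d==0]=np.nan;return P
E
python3 - <<'E'
from h import *
a=np.load("w1.npz");i=env.camera_info("wrist");P=fish(i,a["d"])
for v in range(204,260,4):print(v,[(*w2c(P[v,u]).round().tolist(),P[v,u,2].round()) for u in (170,240,250,256,262)])
for lo,hi in((-60,-20),(60,100),(-140,-100)):
  q=w2c(P);m=(abs(P[...,2]-136)<8)&(q[...,1]>lo)&(q[...,1]<hi)
  for xa in range(-80,80,20):
    n=m&(abs(q[...,0]-xa)<8);print((lo,xa,np.median(P[n][:,2]).round(1)) if n.any() else "",end=" ")
  print()
E
```

```text
204 [(-43.0, 59.0, np.float64(137.0)), (-43.0, 10.0, np.float64(137.0)), (-43.0, 3.0, np.float64(136.0)), (-43.0, -1.0, np.float64(136.0)), (-43.0, -5.0, np.float64(136.0))]
208 [(-46.0, 60.0, np.float64(137.0)), (-46.0, 10.0, np.float64(136.0)), (-46.0, 3.0, np.float64(136.0)), (-46.0, -1.0, np.float64(136.0)), (-46.0, -5.0, np.float64(137.0))]
212 [(-50.0, 60.0, np.float64(136.0)), (-49.0, 10.0, np.float64(136.0)), (-49.0, 3.0, np.float64(136.0)), (-49.0, -1.0, np.float64(137.0)), (-49.0, -5.0, np.float64(137.0))]
216 [(-52.0, 60.0, np.float64(137.0)), (-52.0, 10.0, np.float64(136.0)), (-52.0, 3.0, np.float64(137.0)), (-52.0, -1.0, np.float64(136.0)), (-51.0, -5.0, np.float64(137.0))]
220 [(-56.0, 61.0, np.float64(136.0)), (-55.0, 10.0, np.float64(136.0)), (-43.0, 2.0, np.float64(165.0)), (-46.0, -1.0, np.float64(159.0)), (-44.0, -5.0, np.float64(164.0))]
224 [(-59.0, 61.0, np.float64(137.0)), (-58.0, 10.0, np.float64(135.0)), (-44.0, 2.0, np.float64(171.0)), (-45.0, -1.0, np.float64(167.0)), (-44.0, -5.0, np.float64(170.0))]
228 [(-62.0, 61.0, np.float64(137.0)), (-61.0, 10.0, np.
[... 1337 characters left out ...]
-80, np.float64(136.3)) (-60, -60, np.float64(136.3)) (-60, -40, np.float64(136.3)) (-60, -20, np.float64(136.2)) (-60, 0, np.float64(136.2)) (-60, 20, np.float64(136.2)) (-60, 40, np.float64(136.2)) (-60, 60, np.float64(136.1)) 
(60, -80, np.float64(136.4)) (60, -60, np.float64(136.5)) (60, -40, np.float64(136.5)) (60, -20, np.float64(136.4)) (60, 0, np.float64(136.3)) (60, 20, np.float64(136.2)) (60, 40, np.float64(136.2)) (60, 60, np.float64(136.2)) 
(-140, -80, np.float64(136.2)) (-140, -60, np.float64(136.2)) (-140, -40, np.float64(136.2)) (-140, -20, np.float64(136.2)) (-140, 0, np.float64(136.1)) (-140, 20, np.float64(136.1)) (-140, 40, np.float64(136.0)) (-140, 60, np.float64(136.9))
```

```bash
for i in 1 2 3 4 5; do o=$(python3 steer.py '[[0,0,1.5,0,0],[0,0,1.5,0,0]]' | egrep 'eef|ft'); echo $o; done
```

```text
eef_pos: [455.2, -11.9, 128.9] ft_force: [0.1, 0.1, -0.5]
eef_pos: [455.2, -11.9, 127.4] ft_force: [-0.0, 0.7, 0.0]
eef_pos: [455.1, -11.9, 125.9] ft_force: [-0.6, 0.4, 0.0]
eef_pos: [455.2, -11.9, 124.4] ft_force: [0.4, -0.3, 0.1]
eef_pos: [455.2, -11.9, 122.9] ft_force: [-0.1, 0.4, -0.4]
```

```bash
for i in 1 2 3 4 5; do o=$(python3 steer.py '[[0,0,1.5,0,0],[0,0,1.5,0,0]]' | egrep 'eef|ft'); echo $o; done; python3 - <<'E'
from h import *
i=env.camera_info("wrist");p,d=env.read_camera("wrist");P=fish(i,d);q=w2c(P)
for v in range(204,250,3):print(v,[(q[v,u,0].round(),P[v,u,2].round()) for u in (170,250,256,262)])
E
```

```text
eef_pos: [455.2, -11.9, 121.4] ft_force: [0.2, -0.7, -0.0]
eef_pos: [455.2, -11.9, 119.9] ft_force: [-0.7, 0.2, 0.2]
eef_pos: [455.2, -11.9, 118.4] ft_force: [0.3, 0.7, 0.4]
eef_pos: [455.2, -11.9, 116.9] ft_force: [0.5, -0.2, -0.9]
eef_pos: [455.2, -11.9, 115.4] ft_force: [-0.7, -0.7, -0.7]
204 [(np.float64(-38.0), np.float64(136.0)), (np.float64(-38.0), np.float64(137.0)), (np.float64(-38.0), np.float64(136.0)), (np.float64(-38.0), np.float64(136.0))]
207 [(np.float64(-40.0), np.float64(136.0)), (np.float64(-40.0), np.float64(136.0)), (np.float64(-40.0), np.float64(136.0)), (np.float64(-40.0), np.float64(136.0))]
210 [(np.float64(-43.0), np.float64(136.0)), (np.float64(-42.0), np.float64(136.0)), (np.float64(-42.0), np.float64(136.0)), (np.float64(-42.0), np.float64(137.0))]
213 [(np.float64(-45.0), np.float64(135.0)), (np.float64(-43.0), np.float64(138.0)), (np.float64(-44.0), np.float64(135.0)), (np.float64(-44.0), np.float64(136.0))]
216 [(np.float64(-47.0), np.float64(136.0)), (np.float64(-46.0), np.float64(137.0)), (np.float64(-46.0), np.float64(137.0)), (np.float64(-46.0), np
[... 1132 characters left out ...]
 (np.float64(-44.0), np.float64(173.0))]
240 [(np.float64(-64.0), np.float64(136.0)), (np.float64(-43.0), np.float64(178.0)), (np.float64(-45.0), np.float64(173.0)), (np.float64(-43.0), np.float64(178.0))]
243 [(np.float64(-66.0), np.float64(137.0)), (np.float64(-21.0), np.float64(226.0)), (np.float64(-45.0), np.float64(177.0)), (np.float64(-20.0), np.float64(227.0))]
246 [(np.float64(-69.0), np.float64(137.0)), (np.float64(-21.0), np.float64(228.0)), (np.float64(-45.0), np.float64(180.0)), (np.float64(-20.0), np.float64(229.0))]
249 [(np.float64(-71.0), np.float64(136.0)), (np.float64(-21.0), np.float64(231.0)), (np.float64(-45.0), np.float64(184.0)), (np.float64(-20.0), np.float64(232.0))]
```

```bash
python3 steer.py '[[0,0,2,0,0],[0,0,4,0,0],[0,0,4,0,0]]' | egrep 'ft|^t'; for i in 1 2 3 4 5; do o=$(python3 steer.py '[[0,0,1,0,0],[0,0,1,0,0]]' | egrep 'eef|ft'); echo $o; done
```

```text
t: 5.3
tcp_rot: [3.142, 0.001, -0.092]
ft_force: [-0.1, 0.5, 0.3]
eef_pos: [455.2, -11.9, 110.4] ft_force: [-0.9, 0.5, -0.8]
eef_pos: [455.2, -11.9, 109.5] ft_force: [0.4, 1.0, 0.2]
eef_pos: [455.2, -11.9, 108.5] ft_force: [-0.1, 0.3, 0.2]
eef_pos: [455.2, -11.9, 107.7] ft_force: [-1.0, -0.3, 3.5]
eef_pos: [455.2, -11.9, 106.6] ft_force: [-1.4, -0.2, 3.5]
```

```bash
for i in 1 2 3; do o=$(python3 steer.py '[[0,0,1,0,0],[0,0,1,0,0]]' | egrep 'eef|ft'); echo $o; done
```

```text
eef_pos: [455.2, -11.9, 105.6] ft_force: [-1.7, -0.7, 4.3]
eef_pos: [455.2, -11.9, 104.6] ft_force: [-1.9, -0.5, 4.4]
eef_pos: [455.2, -11.9, 103.6] ft_force: [-1.6, -0.6, 3.9]
```

```bash
for i in 1 2; do o=$(python3 steer.py '[[0,0,0.7,0,0],[0,0,0.7,0,0]]' | egrep 'eef|ft'); echo $o; done;  o=$(python3 steer.py '[[0,0,-1,0,0],[0,0,-1,0,0]]' | egrep 'eef|ft'); echo $o
```

```text
eef_pos: [455.2, -11.9, 102.9] ft_force: [-2.8, -0.1, 4.9]
eef_pos: [455.2, -11.9, 102.6] ft_force: [-4.0, 0.3, 11.6]
eef_pos: [455.2, -11.9, 103.3] ft_force: [-1.8, 1.1, 1.9]
```

```bash
python3 steer.py '[[0.3,0,-5,0,0],[0.7,0,-10.5,0,0],[1.2,0,-16,0,0],[1.8,0,-21.5,0,0],[2.5,0,-26.7,0,0]]' | egrep 'eef|ft|^t:'; python3 steer.py '[[0.9,0,-4.2,0,0],[1.9,0,-8.4,0,0],[3.1,0,-12.6,0,0],[4.4,0,-16.8,0,0],[5.8,0,-20.9,0,0]]' | egrep 'eef|ft|^t:';python3 - <<'E'
from h import *
to(0,0,0)
for n in ["scene"]:
    i=env.camera_info(n);p,d=env.read_camera(n);P=cloud(p,d,i);q=w2c(P)
    m=(abs(abs(q[...,1])-105)<35)&(q[...,0]>-90)&(q[...,0]<60)&(P[...,2]>140)&(P[...,2]<260)
    print(m.sum(),np.polyfit(q[m][:,0],P[m][:,2],1))
E
```

```text
t: 7.55
eef_pos: [458.1, -12.2, 130.7]
ft_force: [-0.2, 0.2, 1.8]
t: 7.97
eef_pos: [463.7, -12.7, 151.2]
ft_force: [-0.4, 0.1, 1.7]
d [ 47.3  -2.1 151.2] turn -0.0 now [463.7 -12.7 151.2] chest [-47.3  -2.1] F [-0.4  0.1  1.7] open 0.01 t 7.9667
1778 [ -0.31785205 160.81012615]
```

```bash
g(){ egrep 'eef|ft' | tr '\n' ' '; echo; }
python3 steer.py '[[1.6,0,-4.1,0,0],[3.2,0,-8.2,0,0],[5,0,-12.2,0,0],[6.8,0,-16.1,0,0],[8.7,0,-19.9,0,0]]' | g
python3 steer.py '[[2.2,0,-3.8,0,0],[4.5,0,-7.6,0,0],[6.9,0,-11.2,0,0],[9.3,0,-14.8,0,0],[11.7,0,-18.3,0,0]]' | g
python3 steer.py '[[2.7,0,-3.4,0,0],[5.5,0,-6.8,0,0],[8.4,0,-10.1,0,0],[11.3,0,-13.3,0,0],[14.3,0,-16.4,0,0]]' | g
python3 - <<'E'
from h import *
to(0,0,0)
for n in ["scene"]:
    i=env.camera_info(n);p,d=env.read_camera(n);P=cloud(p,d,i);q=w2c(P)
    m=(abs(abs(q[...,1])-105)<35)&(q[...,0]>-90)&(q[...,0]<70)&(P[...,2]>140)&(P[...,2]<260)
    print(m.sum(),np.polyfit(q[m][:,0],P[m][:,2],1))
E
```

```text
eef_pos: [472.4, -13.5, 171.1] ft_force: [0.3, -0.1, 1.7] 
eef_pos: [484.1, -14.6, 189.4] ft_force: [0.4, 0.5, 1.7] 
eef_pos: [498.4, -15.9, 205.7] ft_force: [0.7, -0.9, 1.7] 
d [ 12.4  -2.  205.7] turn -0.0 now [498.4 -15.9 205.7] chest [-12.5  -2. ] F [ 0.7 -0.9  1.7] open 0.0 t 9.2667
1390 [ -0.88101926 209.19988719]
```

```bash
g(){ egrep 'eef|ft' | tr '\n' ' '; echo; }
python3 steer.py '[[3.2,0,-3,0,0],[6.5,0,-5.9,0,0],[9.8,0,-8.7,0,0],[13.2,0,-11.4,0,0],[16.6,0,-14.1,0,0]]' | g
python3 steer.py '[[3.6,0,-2.5,0,0],[7.3,0,-4.9,0,0],[11,0,-7.2,0,0],[14.7,0,-9.5,0,0],[18.4,0,-11.7,0,0]]' | g
python3 steer.py '[[3.9,0,-1.9,0,0],[7.9,0,-3.7,0,0],[11.9,0,-5.3,0,0],[15.9,0,-6.9,0,0],[20,0,-8.3,0,0]]' | g
python3 - <<'E'
from h import *
to(0,0,0)
for n in ["scene"]:
    i=env.camera_info(n);p,d=env.read_camera(n);P=cloud(p,d,i);q=w2c(P)
    m=(abs(abs(q[...,1])-105)<35)&(q[...,0]>-90)&(q[...,0]<120)&(P[...,2]>150)&(P[...,2]<290)
    print(m.sum(),np.polyfit(P[m][:,2],q[m][:,0],1))
    cv2.imwrite("pics/s2.png",p[:,:,::-1])
E
```

```text
eef_pos: [515.0, -17.4, 219.8] ft_force: [-0.0, 0.1, 1.2] 
eef_pos: [533.3, -19.1, 231.4] ft_force: [-0.1, 0.4, 0.3] 
eef_pos: [553.2, -21.0, 239.6] ft_force: [0.6, -0.2, 1.1] 
d [-42.6  -2.1 239.6] turn -0.0 now [553.2 -21.  239.6] chest [42.6 -2.1] F [ 0.6 -0.2  1.1] open 0.0 t 10.5667
604 [ -0.45333217 147.13747139]
```

```bash
g(){ egrep 'eef|ft' | tr '\n' ' '; echo; }
python3 steer.py '[[3.5,0,-1.2,0,0],[7,0,-2.3,0,0],[10.5,0,-3.2,0,0],[14,0,-4,0,0],[17.5,0,-4.7,0,0]]' | g
python3 steer.py '[[3.6,0,-0.7,0,0],[7.2,0,-1.3,0,0],[10.8,0,-1.9,0,0],[14.4,0,-2.3,0,0],[18,0,-2.6,0,0]]' | g
python3 - <<'E'
from h import *
to(0,0,0)
for n in ["scene","side"]:
    i=env.camera_info(n);p,d=env.read_camera(n);P=cloud(p,d,i);q=w2c(P)
    m=(abs(abs(q[...,1])-105)<35)&(q[...,0]>0)&(q[...,0]<140)&(P[...,2]>150)&(P[...,2]<290)
    if m.sum()>20: print(m.sum(),np.polyfit(P[m][:,2],q[m][:,0],1))
    cv2.imwrite(f"pics/{n}3.png",p[:,:,::-1])
E
```

```text
eef_pos: [570.6, -22.6, 244.3] ft_force: [0.5, -0.5, 0.2] 
eef_pos: [588.5, -24.2, 246.8] ft_force: [1.4, -0.6, 1.3] 
d [-78.1  -2.1 246.8] turn -0.0 now [588.5 -24.2 246.8] chest [78.1 -2.1] F [ 1.4 -0.6  1.3] open 0.0 t 11.45
191 [ -0.21820916 116.21215782]
350 [-0.14357463 95.61663896]
```

```bash
g(){ egrep 'eef|ft' | tr '\n' ' '; echo; }
python3 steer.py '[[3.3,0,-0.4,0,0],[6.6,0,-0.6,0,0],[10,0,-0.7,0,0],[13,0,-0.7,0,0]]' | g
python3 steer.py '[[1,0,-30,0,0],[1,0,-70,0,0],[1,0,-100,0,0]]' | g
python3 steer.py '[[0,50,0,0,0.5],[0,100,0,0,1],[0,100,0,0,1]]' | g
python3 - <<'E'
from h import *
to(0,0,0)
for n in ["scene"]:
    i=env.camera_info(n);p,d=env.read_camera(n);P=cloud(p,d,i);q=w2c(P);np.savez("s4.npz",p=p,d=d)
    m=(abs(abs(q[...,1])-105)<35)&(q[...,0]>60)&(q[...,0]<160)&(P[...,2]>150)&(P[...,2]<280)
    if m.sum()>20: print(m.sum(),np.polyfit(P[m][:,2],q[m][:,0],1))
    cv2.imwrite(f"pics/{n}4.png",p[:,:,::-1])
E
```

```text
eef_pos: [601.5, -25.4, 247.5] ft_force: [-0.4, 0.1, 0.3] 
eef_pos: [602.2, -25.5, 349.8] ft_force: [-0.7, -0.2, 0.7] 
eef_pos: [592.5, -128.4, 347.8] ft_force: [-0.3, 0.2, -0.0] 
d [ -91.8 -105.7  347.7] turn -0.001 now [ 592.5 -128.4  347.8] chest [  91.6 -105.4] F [-0.3  0.2 -0. ] open 0.16 t 12.3833
930 [ 0.27311968 39.23836217]
```

View pics/scene4.png

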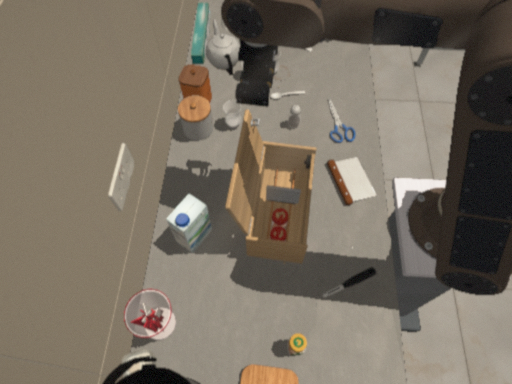

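The lid stands open and the row is visible: red caps at (280,215) and (279,232), and the stop's edge at (283,195). The jar is still at (298,344).

```bash
python3 - <<'E'
from h import *
a=np.load("s4.npz");i=env.camera_info("scene");p=a["p"];P=cloud(p,a["d"],i);q=w2c(P)
hsv=cv2.cvtColor(p,cv2.COLOR_RGB2HSV);z=P[...,2]
ins=(abs(q[...,0])<60)&(abs(q[...,1])<148)
m=ins&(z>100)&(z<128)
red=m&((hsv[...,0]<8)|(hsv[...,0]>170))&(hsv[...,1]>140)
for nm,mm in(("red",red),("stop",m&(hsv[...,1]<80))):
    k,l,s,c=cv2.connectedComponentsWithStats(mm.astype(np.uint8))
    for j in range(1,k):
        if s[j,4]>8:
            t=l==j;w=np.array([w2c(ray(u,v,i,118 if nm=="red" else 111)) for v,u in np.argwhere(t)],np.float32)
            print(nm,s[j].tolist(),np.median(z[t]).round(1),cv2.minEnclosingCircle(w) if nm=="red" else (w.min(0),w.max(0)), np.median(w,0))
to(464,379,250,True)
E
```

```text
red [270, 208, 18, 33, 334] 117.3 ((-2.064460277557373, 95.96135711669922), 48.26275634765625) [ -0.4220461 104.07421  ]
stop [306, 155, 3, 11, 15] 114.1 (array([ -60.22607, -144.05856], dtype=float32), array([ -55.52458, -107.66377], dtype=float32)) [ -57.86868 -125.29062]
stop [267, 186, 34, 7, 104] 108.5 (array([-48.141438, -24.977095], dtype=float32), array([ 47.840546, -12.314123], dtype=float32)) [ -4.605286 -17.788479]
d [-176.1 -494.4   96.8] turn -0.003 now [ 592.4 -129.7  347.4] chest [  91.6 -106.8] F [-0.1 -0.6  0.1] open 0.2 t 12.4333
```

```bash
g(){ egrep 'eef|ft|open' | tr '\n' ' '; echo; }
python3 steer.py '[[-27,-31,0,0,0],[-54,-62,0,0,0],[-81,-93,0,0,0],[-107,-123,0,0,0]]' | g
python3 steer.py '[[0,0,40,0,0],[0,0,80,0,0],[0,0,120,0,0],[0,0,160,0,0],[0,0,200,0,0]]' | g
python3 - <<'E'
from h import *
to(-15,16,67)
i=env.camera_info("wrist");p,d=env.read_camera("wrist");P=fish(i,d);q=w2c(P)
cv2.imwrite("pics/w5.png",p[:,:,::-1]);np.savez("w5.npz",p=p,d=d,att=i["attitude"],o=i["origin"])
E
```

```text
eef_pos: [496.3, 8.7, 347.3] ft_force: [1.2, 0.6, 0.8] opening: 0.037 
eef_pos: [497.4, 7.8, 146.2] ft_force: [0.3, -0.5, -0.2] opening: 0.003 
d [ 0.5  5.4 79.2] turn 0.0 now [497.4   7.8 146.2] chest [-15.6  21.4] F [ 0.3 -0.5 -0.2] open 0.0 t 13.1833
```

View pics/w5.png

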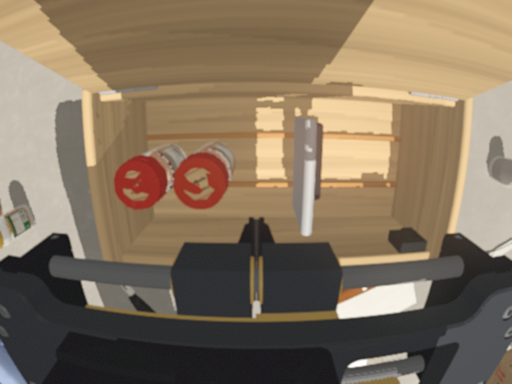

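The wrist view shows cap a at (142,180), cap b at (202,180), the stop's rolled edge near column 307 from row 120 to 235, and the fingertip at (256,222).

```bash
python3 - <<'E'
from h import *
a=np.load("w5.npz");i=env.camera_info("wrist");i["attitude"],i["origin"]=a["att"],a["o"];P=fish(i,a["d"]);q=w2c(P);z=P[...,2]
hsv=cv2.cvtColor(a["p"],cv2.COLOR_RGB2HSV)
m=(z>112)&(z<124)&((hsv[...,0]<8)|(hsv[...,0]>170))&(hsv[...,1]>140)&(abs(q[...,0])<60)
for lo,hi in((60,170),(174,240)):
    t=m.copy();t[:,:lo]=0;t[:,hi:]=0
    print("cap",cv2.minEnclosingCircle(q[t].astype(np.float32)),np.median(z[t]))
for v in(150,180,210):print([(u,*q[v,u].round(1).tolist(),z[v,u].round(1)) for u in range(290,326,3)])
for v in range(214,244,3):print(v,q[v,252].round(1),z[v,252].round())
E
```

```text
cap ((1.5175420045852661, 122.58348083496094), 21.984018325805664) 118.51012867805039
cap ((2.989797830581665, 67.95448303222656), 22.06031608581543) 118.46539243554221
[(290, 13.7, -15.8, np.float64(12.6)), (293, 13.7, -19.2, np.float64(12.8)), (296, 19.6, -17.3, np.float64(52.2)), (299, 23.0, -17.1, np.float64(74.4)), (302, 25.3, -17.5, np.float64(90.1)), (305, 28.1, -17.1, np.float64(108.4)), (308, 28.4, -19.2, np.float64(110.2)), (311, 28.5, -21.5, np.float64(111.0)), (314, 28.2, -24.5, np.float64(108.4)), (317, 17.0, -42.9, np.float64(32.0)), (320, 17.1, -46.1, np.float64(32.5)), (323, 14.2, -54.1, np.float64(12.1))]
[(290, -21.6, -16.8, np.float64(11.7)), (293, -14.6, -16.9, np.float64(39.0)), (296, -9.4, -17.2, np.float64(59.7)), (299, -4.0, -17.1, np.float64(80.5)), (302, 0.6, -17.0, np.float64(98.8)), (305, 2.9, -18.1, np.float64(107.9)), (308, 3.4, -20.3, np.float64(109.8)), (311, 3.7, -22.6, np.float64(110.9)), (314, 3.4, -25.4, np.float64(109.6)), (317, -16.2, -44.4, np.float64(32.3)), (320, -16.5, -48.1, np.float64(31.2)), (323, -21.8, -56.4, np.float64(10.1))]
[(290, -58.6, -18.1, np.float64(11.5)), (293, -58.6, -21.7, np.float64(11.5)), (296, -37.4, -17.0, np.float64(69.7)), (299, -30.7, -17.2, np.float64(88.0)), (302, -23.6, -16.9, np.float64(107.4)), (305, -22.1, -18.7, np.float64(111.6)), (308, -22.3, -21.4, np.float64(111.3)), (311, -23.1, -24.4, np.float64(109.2)), (314, -58.8, -47.4, np.float64(11.6)), (317, -58.5, -51.0, np.float64(12.4)), (320, -57.8, -54.2, np.float64(14.4)), (323, -58.6, -58.4, np.float64(12.3))]
214 [-63.6  27.3] 12.0
217 [-4.  24.9] 174.0
220 [-3.5 24.8] 180.0
223 [-4.1 24.7] 183.0
226 [-3.8 24.7] 188.0
229 [-3.5 24.6] 193.0
232 [-4.  24.5] 196.0
235 [-2.9 24.5] 202.0
238 [-3.3 24.4] 205.0
241 [-3.2 24.4] 209.0
```

```bash
g(){ egrep 'eef|ft|open' | tr '\n' ' '; echo; }
python3 steer.py '[[0,6,20,0,0],[0,7,50,0,0],[0,7,80,0,0],[0,7,90,0,0]]' | g
python3 steer.py '[[0,9,0,0,0],[0,18,0,0,0],[0,24,0,0,0],[0,30,0,0,0],[0,36,0,0,0]]' | g
python3 steer.py '[[0,5,0,0,0],[0,10,0,0,0],[0,15,0,0,0],[0,19,0,0,0]]' | g
python3 -c "
from h import *
to(-15,14,57)"
```

```text
eef_pos: [496.1, 0.5, 55.5] ft_force: [-0.0, -0.4, -1.0] opening: 0.005 
eef_pos: [494.5, -36.5, 58.9] ft_force: [0.2, 2.5, 1.2] opening: 0.006 
eef_pos: [492.0, -55.0, 57.7] ft_force: [-0.1, 2.0, 1.5] opening: 0.005 
d [  0.3 -55.6   0.7] turn -0.0 now [492.  -55.   57.7] chest [-15.3 -41.6] F [-0.1  2.   1.5] open 0.01 t 14.3167
```

```bash
g(){ egrep 'eef|ft|open' | tr '\n' ' '; echo; }
python3 steer.py '[[0,-10,0,0,0],[0,-10,-41,0,0],[0,-10,-82,0,0],[0,-10,-123,0,0],[0,-10,-150,0,0]]' | g
python3 - <<'E'
from h import *
to(464,379,200,True)
i=env.camera_info("wrist");p,d=env.read_camera("wrist");P=fish(i,d);q=w2c(P);z=P[...,2]
m=(z>108)&(z<114)&(abs(q[...,0])<40)&(q[...,1]<20)&(q[...,1]>-100)
print(np.percentile(q[m][:,1],[2,50,98]),m.sum())
E
```

```text
eef_pos: [493.2, -43.9, 210.9] ft_force: [0.1, -0.3, 0.4] opening: 0.005 
d [ -67.9 -418.4   10.5] turn 0.0 now [493.2 -43.9 210.9] chest [-15.  -30.4] F [ 0.1 -0.3  0.4] open 0.0 t 14.7333
[-57.87830609 -53.4520114  -49.18026283] 634
```

```bash
g(){ egrep 'eef|ft|open' | tr '\n' ' '; echo; }
python3 steer.py '[[-7,-39,0,0,1],[-14,-78,0,0,1],[-21,-117,0,0,1],[-28,-156,0,0,1],[-35,-195,0,0,1]]' | g
python3 steer.py '[[-7,-39,0,0,1],[-14,-78,0,0,1],[-21,-117,0,0,1],[-28,-156,0,0,1],[-28,-180,0,0,1]]' | g
python3 steer.py '[[0,-25,0,0,1],[0,-38,0,0,1],[0,-38,0,0,1],[0,-38,0,0,1]]' | g
python3 - <<'E'
from h import *
i=env.camera_info("wrist");p,d=env.read_camera("wrist");P=fish(i,d);z=P[...,2]
np.savez("w6.npz",p=p,d=d,att=i["attitude"],o=i["origin"]);cv2.imwrite("pics/w6.png",p[:,:,::-1])
m=(z>90)&(z<102)&(np.hypot(P[...,0]-464,P[...,1]-379)<50)
print(cv2.minEnclosingCircle(P[m][:,:2].astype(np.float32)) if m.any() else 0,m.sum())
to(464,379,150,True)
E
```

```text
eef_pos: [475.0, 155.1, 207.1] ft_force: [1.0, -0.4, -0.5] opening: 0.295 
eef_pos: [462.8, 338.5, 206.9] ft_force: [0.6, -0.6, 1.0] opening: 0.647 
eef_pos: [467.6, 372.4, 206.8] ft_force: [0.7, -0.9, -0.2] opening: 0.929 
((466.06793212890625, 379.1698303222656), 21.123620986938477) 1154
d [-4.4 -6.9 57. ] turn -0.0 now [467.8 371.8 207. ] chest [-78.5 381.2] F [-0.1 -0.1 -0.9] open 0.97 t 16.0
```

View pics/w6.png

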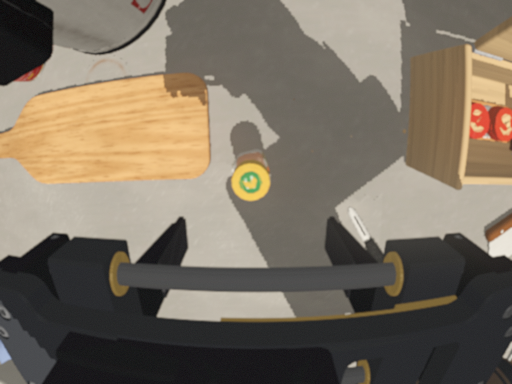

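The open fingers' tips show at (184,222) and (330,222), with the jar's cap between them at (251,182).

```bash
python3 - <<'E'
from h import *
a=np.load("w6.npz");i=env.camera_info("wrist");i["attitude"],i["origin"]=a["att"],a["o"];P=fish(i,a["d"])
for u in(176,180,184,328,332,336):print(u,[(v,*w2c(P[v,u]).round().tolist(),P[v,u,2].round()) for v in range(216,250,5)])
to(465.7,379.1,150,True)
E
```

```text
176 [(216, -159.0, 502.0, np.float64(0.0)), (221, -67.0, 431.0, np.float64(242.0)), (226, -67.0, 429.0, np.float64(250.0)), (231, -68.0, 428.0, np.float64(255.0)), (236, -69.0, 427.0, np.float64(259.0)), (241, -72.0, 427.0, np.float64(260.0)), (246, -74.0, 427.0, np.float64(262.0))]
180 [(216, -66.0, 430.0, np.float64(236.0)), (221, -67.0, 429.0, np.float64(243.0)), (226, -68.0, 428.0, np.float64(246.0)), (231, -70.0, 427.0, np.float64(249.0)), (236, -72.0, 427.0, np.float64(252.0)), (241, -75.0, 427.0, np.float64(253.0)), (246, -78.0, 427.0, np.float64(254.0))]
184 [(216, -159.0, 490.0, np.float64(0.0)), (221, -69.0, 427.0, np.float64(238.0)), (226, -71.0, 427.0, np.float64(239.0)), (231, -74.0, 427.0, np.float64(241.0)), (236, -77.0, 427.0, np.float64(243.0)), (241, -80.0, 427.0, np.float64(244.0)), (246, -82.0, 427.0, np.float64(245.0))]
328 [(216, -159.0, 275.0, np.float64(-0.0)), (221, -68.0, 339.0, np.float64(240.0)), (226, -71.0, 339.0, np.float64(241.0)), (231, -75.0, 338.0, np.float64(240.0)), (236, -77.0, 339.0, np.float64(242.0)), (241, -79.0, 339.0, np.float64(245.0)), (246, -82.0, 339.0, np.float64(245.0))]
332 [(216, -66.0, 335.0, np.float64(236.0)), (221, -67.0, 337.0, np.float64(241.0)), (226, -68.0, 338.0, np.float64(247.0)), (231, -69.0, 339.0, np.float64(252.0)), (236, -73.0, 339.0, np.float64(251.0)), (241, -75.0, 339.0, np.float64(253.0)), (246, -78.0, 338.0, np.float64(253.0))]
336 [(216, -158.0, 263.0, np.float64(1.0)), (221, -67.0, 335.0, np.float64(243.0)), (226, -67.0, 337.0, np.float64(251.0)), (231, -67.0, 338.0, np.float64(256.0)), (236, -69.0, 338.0, np.float64(259.0)), (241, -71.0, 339.0, np.float64(260.0)), (246, -74.0, 338.0, np.float64(261.0))]
d [-2.8 -7.2 57. ] turn -0.0 now [467.8 371.8 207. ] chest [-78.5 381.2] F [-0.1 -0.1 -0.9] open 0.97 t 16.0
```

```bash
g(){ egrep 'eef|ft|open|grip' | tr '\n' ' '; echo; }
python3 steer.py '[[-2.8,-5.4,0,0,1],[-2.8,-5.4,0,0,1],[-2.8,-5.4,35,0,1],[-2.8,-5.4,70,0,1],[-2.8,-5.4,100,0,1]]' | g
python3 steer.py '[[0,0,30,0,1],[0,0,60,0,1],[0,0,80,0,1],[0,0,89,0,1],[0,0,89,0,1]]' | g
python3 -c "
from h import *
to(465.7,379.1,18,True)"
```

```text
eef_pos: [465.8, 377.4, 106.4] ft_force: [1.0, 0.3, -0.4] opening: 1.0 grip_force: 0.0 
eef_pos: [465.4, 377.2, 17.0] ft_force: [-0.8, 0.6, -0.2] opening: 1.001 grip_force: 0.0 
d [ 0.1 -1.9 -1. ] turn -0.001 now [465.4 377.2  17. ] chest [-81.4 386.4] F [-0.8  0.6 -0.2] open 1.0 t 16.8333
```

Now close, then lift a little.

```bash
g(){ egrep 'eef|ft|open|grip' | tr '\n' ' '; echo; }
for k in 1 2; do python3 steer.py '[[0,0,0,0,0.2],[0,0,0,0,0.2],[0,0,0,0,0.2],[0,0,0,0,0.2],[0,0,0,0,0.2]]' | g; done
python3 steer.py '[[0,0,-1,0,0.2],[0,0,-3,0,0.2],[0,0,-10,0,0.2],[0,0,-30,0,0.2],[0,0,-60,0,0.2]]' | g
```

```text
eef_pos: [466.2, 378.4, 19.4] ft_force: [-0.8, 0.3, 0.5] opening: 0.711 grip_force: 0.0 
eef_pos: [466.0, 378.2, 18.5] ft_force: [0.1, -0.2, 0.7] opening: 0.46 grip_force: 30.0 
eef_pos: [464.8, 377.4, 77.5] ft_force: [-0.3, 0.8, -0.6] opening: 0.464 grip_force: 30.0
```

```bash
g(){ egrep 'eef|ft|open|grip' | tr '\n' ' '; echo; }
python3 steer.py '[[0,0,-30,0,0.2],[0,0,-60,0,0.2],[0,0,-90,0,0.2],[0,0,-110,0,0.2],[0,0,-110,0,0.2]]' | g
python3 - <<'E'
from h import *
a=np.load("w5.npz");i=env.camera_info("wrist");j=dict(i);j["attitude"],j["origin"]=a["att"],a["o"];P=fish(j,a["d"]);q=w2c(P);z=P[...,2]
m=(z>100)&(z<113)&(abs(q[...,1]+20)<8);print("stop x",np.percentile(q[m][:,0],[1,99]))
fl=(z<16)&(z>6)
for y in(0,20,-70,-90):
    n=(abs(q[...,1]-y)<6)&(z>16)&(z<26);x=q[n][:,0];print("rail",y,[np.percentile(x[k],[2,50,98]).round(1) if k.any() else 0 for k in(x>0,x<0)])
n=(abs(q[...,0])<60)&(z>20)&(z<110)
print("wall",np.median(q[n&(q[...,1]>142)][:,1]) ,np.median(q[n&(q[...,1]<-140)][:,1]))
p,d=env.read_camera("wrist");P=fish(i,d);S=env.state();T=w2c(S["eef_pos"]);q=w2c(P)-T;z=P[...,2]-S["eef_pos"][2]
m=(abs(z-78)<6)&(np.hypot(q[...,0],q[...,1])<35)
hsv=cv2.cvtColor(p,cv2.COLOR_RGB2HSV);m&=(hsv[...,1]>120)
print("cap rel",np.median(q[m],0),q[m].min(0),q[m].max(0),m.sum(),np.median(z[m]))
cv2.imwrite("pics/w7.png",p[:,:,::-1])
to(0,-4,186)
E
```

```text
eef_pos: [467.2, 379.1, 193.5] ft_force: [0.3, -0.3, -0.8] opening: 0.466 grip_force: 30.0 
stop x [-44.54597954  53.20366949]
rail 0 [array([28.9, 31.3, 33.6]), array([-67.6, -26. , -21.8])]
rail 20 [array([28.8, 31.2, 33.4]), array([-67.3, -24.2, -21.7])]
rail -70 [array([28.1, 31.4, 34. ]), array([-66.9, -25.9, -21.7])]
rail -90 [array([28.7, 31.3, 33.8]), array([-193.7,  -66.7,  -21.5])]
wall 149.73139342962384 -150.35053713115332
cap rel [11.78384306  1.08895965] [-19.55049481 -19.46322098] [21.84872437 20.83874499] 3076 80.61187969344891
d [ 80.6 391.8   4.2] turn -0.0 now [466.4 378.6 190.9] chest [-80.5 387.8] F [-0.4  0.6 -1.4] open 0.46 t 18.55
```

```bash
g(){ egrep 'eef|ft|open|grip' | tr '\n' ' '; echo; }
python3 steer.py '[[7,30,0,0,0.2],[14,62,0,0,0.2],[21,94,0,0,0.2],[28,126,0,0,0.2],[35,158,0,0,0.2]]' | g
python3 steer.py '[[8,32,0,0,0.2],[16,64,0,0,0.2],[24,96,0,0,0.2],[32,128,0,0,0.2],[40,160,0,0,0.2]]' | g
python3 steer.py '[[3,32,0,0,0.2],[8,60,0,0,0.2],[8,72,0,0,0.2],[8,72,0,0,0.2]]' | g
python3 -c "
from h import *
to(2.5,-3,100)"
```

```text
eef_pos: [485.4, 216.0, 187.1] ft_force: [0.2, 0.3, -1.1] opening: 0.467 grip_force: 30.0 
eef_pos: [510.5, 53.0, 187.3] ft_force: [1.0, 0.1, -1.7] opening: 0.465 grip_force: 30.0 
eef_pos: [512.0, -19.8, 187.4] ft_force: [1.3, 0.6, -2.0] opening: 0.464 grip_force: 30.0 
d [ 1.3 -1.7 87.3] turn -0.003 now [512.  -19.8 187.4] chest [ 1.4 -4.7] F [ 1.3  0.6 -2. ] open 0.46 t 19.7167
```

```bash
g(){ egrep 'eef|ft|open|grip' | tr '\n' ' '; echo; }
python3 steer.py '[[1.2,-1.5,30,0,0.2],[1.2,-1.5,65,0,0.2],[1.2,-1.5,100,0,0.2],[1.2,-1.5,130,0,0.2],[1.2,-1.5,138,0,0.2]]' | g
python3 steer.py '[[0,0,0,0,0.2]]' | g
python3 - <<'E'
from h import *
i=env.camera_info("wrist");p,d=env.read_camera("wrist");P=fish(i,d);q=w2c(P);z=P[...,2]
cv2.imwrite("pics/w8.png",p[:,:,::-1])
m=(z>100)&(z<132)&(abs(q[...,0])<50)&(q[...,1]>-100)&(q[...,1]<150)
for lo,hi in((-35,30),(35,95),(95,150),(-75,-40)):
    t=m&(q[...,1]>lo)&(q[...,1]<hi)
    if t.any():print(lo,q[t].min(0).round(1),q[t].max(0).round(1),np.median(z[t]),t.sum())
to(2.5,-3,31)
E
```

```text
eef_pos: [511.4, -15.0, 46.4] ft_force: [-0.9, -0.8, -3.0] opening: 0.465 grip_force: 30.0 
eef_pos: [512.6, -15.3, 48.6] ft_force: [-0.6, 0.4, -0.6] opening: 0.464 grip_force: 30.0 
-35 [-18.4 -31.9] [23.5 30. ] 125.9113625757544 5691
35 [ 2.3 46.2] [26.1 90.1] 116.96378002566544 1971
95 [-7.7 99.4] [ 50. 150.] 114.23681792172968 3255
-75 [  8.5 -58.8] [ 49.9 -48.8] 109.89954824453659 1357
d [-0.2  2.6 19.3] turn 0.0 now [513.7 -15.7  50.3] chest [ 2.7 -0.4] F [ 0.6 -0.9 -1.7] open 0.46 t 20.2667
```

View pics/w8.png

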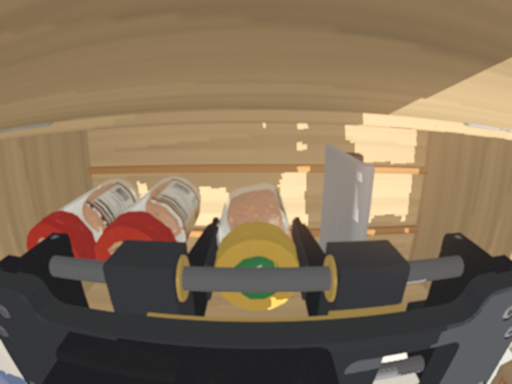

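The jar (cap at 258,262) hangs between jar b (135,240) and the stop (350,195), and both fingers clear them. I'll lower it slowly.

```bash
g(){ egrep 'eef|ft' | tr '\n' ' '; echo; }
python3 steer.py '[[0.5,1,4,0,0.2],[0.5,1,8,0,0.2],[0.5,1,12,0,0.2],[0.5,1,15,0,0.2],[0.5,1,15,0,0.2]]' | g
for k in 1 2 3; do python3 steer.py '[[0,0,1,0,0.2],[0,0,1,0,0.2]]' | g; done
```

```text
eef_pos: [514.3, -17.5, 35.4] ft_force: [0.7, 0.9, 0.1] 
eef_pos: [514.4, -17.5, 34.6] ft_force: [0.3, 0.3, -0.6] 
eef_pos: [514.4, -17.5, 33.5] ft_force: [0.1, 0.8, -1.5] 
eef_pos: [514.3, -17.5, 32.4] ft_force: [0.3, 0.1, -1.7]
```

```bash
g(){ egrep 'eef|ft' | tr '\n' ' '; echo; }
for k in 1 2 3; do python3 steer.py '[[0,0,0.7,0,0.2],[0,0,0.7,0,0.2]]' | g; done
```

```text
eef_pos: [514.4, -17.5, 31.7] ft_force: [0.7, -0.6, -0.9] 
eef_pos: [514.3, -17.5, 31.0] ft_force: [0.2, 0.9, -0.9] 
eef_pos: [514.5, -17.5, 30.5] ft_force: [-1.2, 0.6, -0.4]
```

```bash
g(){ egrep 'eef|ft' | tr '\n' ' '; echo; }
for k in 1 2; do python3 steer.py '[[0,0,0.7,0,0.2],[0,0,0.7,0,0.2]]' | g; done
```

```text
eef_pos: [514.6, -17.5, 30.4] ft_force: [-1.3, 0.6, 9.9] 
eef_pos: [514.8, -17.4, 30.3] ft_force: [-3.7, 1.5, 17.7]
```

```bash
g(){ egrep 'eef|ft|open' | tr '\n' ' '; echo; }
python3 steer.py '[[0,0,-1.2,0,0.2],[0,0,-1.2,0,0.56],[0,0,-1.2,0,0.56],[0,0,-1.2,0,0.56],[0,0,-1.2,0,0.56]]' | g
python3 steer.py '[[0,0,-20,0,0.56],[0,0,-50,0,0.56],[0,0,-90,0,0.56],[0,0,-130,0,0],[0,0,-150,0,0]]' | g
python3 - <<'E'
from h import *
i=env.camera_info("wrist");p,d=env.read_camera("wrist");P=fish(i,d);q=w2c(P);z=P[...,2]
cv2.imwrite("pics/w9.png",p[:,:,::-1])
m=(z>100)&(z<124)&(abs(q[...,0])<50)
for lo,hi in((-35,30),(35,95),(95,148),(-75,-40)):
    t=m&(q[...,1]>lo)&(q[...,1]<hi)
    if t.any():print(lo,q[t].min(0).round(1),q[t].max(0).round(1),np.median(z[t]),t.sum())
to(-15,-90,70)
E
```

```text
eef_pos: [514.4, -17.5, 30.0] ft_force: [-0.7, 1.0, 0.4] opening: 0.558 
eef_pos: [515.4, -17.6, 184.3] ft_force: [0.6, -0.4, 0.0] opening: 0.47 
-35 [-17.  -20.7] [24.6 19.5] 108.65713872050196 1426
35 [-19.4  45.5] [25.8 89.6] 118.43478445606931 1782
95 [-32.9  99.7] [ 24.2 147.8] 118.38609138736001 1613
-75 [-39.8 -59.4] [ 49.9 -48.9] 110.13340016640552 858
d [-21.6  87.7 116.3] turn -0.0 now [516.4 -17.7 186.4] chest [ 5.7 -2.2] F [0.5 0.5 2.8] open 0.43 t 22.9
```

View pics/w9.png

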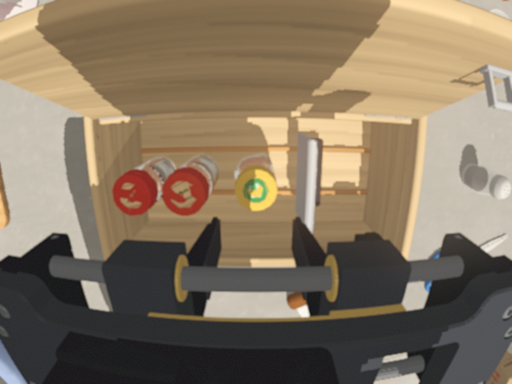

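Jar c stands upright on its own between the rails, with its cap at (257,187). Next I'll go behind the stop with the fingers shut.

```bash
g(){ egrep 'eef|ft|open' | tr '\n' ' '; echo; }
python3 steer.py '[[-1,30,0,0,0],[-1,60,0,0,0],[-1,88,0,0,0],[-1,88,0,0,0],[-1,88,0,0,0]]' | g
python3 steer.py '[[0,0,35,0,0],[0,0,70,0,0],[0,0,105,0,0],[0,0,125,0,0],[0,0,125,0,0]]' | g
python3 steer.py '[[0,-4,0,0,0],[0,-9,0,0,0],[0,-14,0,0,0],[0,-19,0,0,0],[0,-24,0,0,0]]' | g
python3 -c "
from h import *
to(4,0,58)"
```

```text
eef_pos: [505.0, -105.9, 179.7] ft_force: [0.2, -0.3, -0.9] opening: 0.086 
eef_pos: [503.2, -103.4, 51.5] ft_force: [-0.7, 0.3, 0.6] opening: 0.006 
eef_pos: [508.1, -80.6, 56.3] ft_force: [-0.2, -1.5, 1.4] opening: 0.003 
d [  0.9 -65.6  -1.7] turn 0.0 now [508.1 -80.6  56.3] chest [  3.1 -65.6] F [-0.2 -1.5  1.4] open 0.0 t 24.15
```

```bash
g(){ egrep 'eef|ft' | tr '\n' ' '; echo; }
python3 steer.py '[[0,-5,0,0,0],[0,-10,0,0,0],[0,-15,0,0,0],[0,-20,0,0,0],[0,-25,0,0,0]]' | g
python3 steer.py '[[0,-4,0,0,0],[0,-8,0,0,0],[0,-12,0,0,0],[0,-16,0,0,0],[0,-20,0,0,0]]' | g
for k in 1 2; do python3 steer.py '[[0,-2,0,0,0],[0,-4,0,0,0],[0,-6,0,0,0]]' | g; done
python3 -c "
from h import *
to(4,0,58)"
```

```text
eef_pos: [509.9, -55.8, 55.3] ft_force: [-0.6, -4.1, 2.3] 
eef_pos: [511.7, -36.0, 55.2] ft_force: [0.7, -2.6, 3.1] 
eef_pos: [512.2, -30.2, 55.2] ft_force: [0.2, -3.8, 2.9] 
eef_pos: [512.8, -24.3, 55.2] ft_force: [-0.3, -2.8, 2.5] 
d [ 1.4 -9.1 -2.8] turn -0.0 now [512.8 -24.3  55.2] chest [ 2.6 -9.1] F [-0.3 -2.8  2.5] open 0.0 t 25.4833
```

```bash
g(){ egrep 'eef|ft' | tr '\n' ' '; echo; }
python3 steer.py '[[0,-2,0,0,0],[0,-4,0,0,0]]' | g
for k in 1 2 3 4; do python3 steer.py '[[0,-1,0,0,0],[0,-1,0,0,0]]' | g; done
```

```text
eef_pos: [513.1, -20.3, 55.2] ft_force: [-0.6, -4.1, 2.2] 
eef_pos: [513.2, -19.1, 55.2] ft_force: [1.0, -1.0, 1.3] 
eef_pos: [513.3, -18.3, 55.2] ft_force: [0.0, -2.1, 2.6] 
eef_pos: [513.4, -17.4, 55.2] ft_force: [0.7, -3.7, 1.4] 
eef_pos: [513.5, -16.4, 55.2] ft_force: [0.0, -3.3, 2.7]
```

```bash
g(){ egrep 'eef|ft' | tr '\n' ' '; echo; }
for k in 1 2 3; do python3 steer.py '[[0,-0.8,0,0,0],[0,-0.8,0,0,0]]' | g; done
python3 - <<'E'
from h import *
i=env.camera_info("scene");p,d=env.read_camera("scene");np.savez("s10.npz",p=p,d=d);P=cloud(p,d,i);q=w2c(P);z=P[...,2]
to(4,0,58)
m=(z>100)&(z<124)&(abs(q[...,0])<45)&(q[...,1]>-30)&(q[...,1]<146)
hsv=cv2.cvtColor(p,cv2.COLOR_RGB2HSV)
r=m&(hsv[...,1]>130)&((hsv[...,0]<8)|(hsv[...,0]>170));w=np.array([w2c(ray(u,v,i,118)) for v,u in np.argwhere(r)]);print("red",w.min(0),w.max(0)) if len(w) else 0
o=m&(hsv[...,1]>130)&(hsv[...,0]>14)&(hsv[...,0]<40)&(z<112)&(abs(q[...,0])<26)
w=np.array([w2c(ray(u,v,i,108)) for v,u in np.argwhere(o)]);print("ochre",w.min(0),w.max(0)) if len(w) else 0
E
```

```text
eef_pos: [513.5, -15.5, 55.2] ft_force: [-0.0, -4.2, 1.8] 
eef_pos: [513.7, -14.8, 55.2] ft_force: [0.3, -4.7, 1.3] 
eef_pos: [513.7, -14.4, 55.2] ft_force: [-0.3, -9.1, 1.9] 
d [ 1.4  0.9 -2.8] turn -0.0 now [513.7 -14.4  55.2] chest [2.6 0.9] F [-0.6 -8.8  1.9] open 0.0 t 26.8667
red [-22.04511353  62.59691792] [ 22.26620155 142.62747748]
ochre [17.36833892 58.51465565] [17.36833892 58.51465565]
```

```bash
g(){ egrep 'eef|ft' | tr '\n' ' '; echo; }
python3 steer.py '[[0,-0.6,0,0,0],[0,-0.6,0,0,0]]' | g
python3 steer.py '[[0,6,0,0,0],[0,14,0,0,0],[0,14,-30,0,0],[0,14,-70,0,0],[0,14,-110,0,0]]' | g
python3 steer.py '[[0,0,-20,0,0],[0,0,-20,0,0]]' | g
python3 - <<'E'
from h import *
i=env.camera_info("wrist");p,d=env.read_camera("wrist");P=fish(i,d);q=w2c(P);z=P[...,2]
cv2.imwrite("pics/w10.png",p[:,:,::-1])
m=(z>100)&(z<124)&(abs(q[...,0]-3)<26)
for lo,hi in((20,60.5),(61,105),(106,148),(-15,20)):
    t=m&(q[...,1]>lo)&(q[...,1]<hi)
    if t.any():print(lo,q[t].min(0).round(1),q[t].max(0).round(1),np.median(z[t]),t.sum())
for v in(150,180):print([(u,q[v,u,1].round(1).tolist(),z[v,u].round()) for u in range(200,290,4)])
E
```

```text
eef_pos: [513.7, -14.2, 55.2] ft_force: [-1.4, -12.3, 1.9] 
eef_pos: [511.5, -27.4, 165.8] ft_force: [1.3, 0.7, 0.3] 
eef_pos: [514.0, -27.6, 189.5] ft_force: [-0.2, -0.5, 0.0] 
20 [-11.7  20. ] [29.  60.4] 108.92363203510621 1367
61 [-18.5  61. ] [ 25.6 104.1] 118.57704869787 1628
106 [-20.6 106.1] [ 23.2 147.9] 118.78679762472069 1413
-15 [-23.    9.6] [28.9 19.9] 110.15002217401542 519
[(200, 59.5, np.float64(20.0)), (204, 54.6, np.float64(19.0)), (208, 49.3, np.float64(20.0)), (212, 44.3, np.float64(19.0)), (216, 39.1, np.float64(19.0)), (220, 33.8, np.float64(21.0)), (224, 19.2, np.float64(109.0)), (228, 15.1, np.float64(111.0)), (232, 11.5, np.float64(109.0)), (236, 12.1, np.float64(45.0)), (240, 8.1, np.float64(32.0)), (244, 3.3, np.float64(32.0)), (248, -1.5, np.float64(32.0)), (252, -6.3, np.float64(33.0)), (256, -11.2, np.float64(31.0)), (260, -16.1, np.float64(19.0)), (264, -21.2, np.float64(19.0)), (268, -26.1, np.float64(20.0)), (272, -31.2, np.float64(19.0)), (276, -36.2, np.float64(18.0)), (280, -41.3, np.float64(18.0)), (284, -46.5, np.float64(17.0)), (288, -51.2, np.float64(20.0))]
[(200, 43.4, np.float64(110.0)), (204, 39.5, np.float64(109.0)), (208, 35.7, np.float64(108.0)), (212, 31.6, np.float64(109.0)), (216, 27.6, np.float64(110.0)), (220, 23.8, np.float64(108.0)), (224, 19.9, np.float64(108.0)), (228, 15.8, np.float64(111.0)), (232, 11.9, np.float64(110.0)), (236, 12.6, np.float64(46.0)), (240, 8.5, np.float64(33.0)), (244, 3.6, np.float64(33.0)), (248, -1.3, np.float64(32.0)), (252, -6.2, np.float64(32.0)), (256, -11.2, np.float64(33.0)), (260, -16.4, np.float64(12.0)), (264, -21.5, np.float64(13.0)), (268, -26.8, np.float64(12.0)), (272, -32.0, np.float64(13.0)), (276, -37.4, np.float64(10.0)), (280, -42.5, np.float64(12.0)), (284, -47.7, np.float64(13.0)), (288, -52.9, np.float64(13.0))]
```

View pics/w10.png

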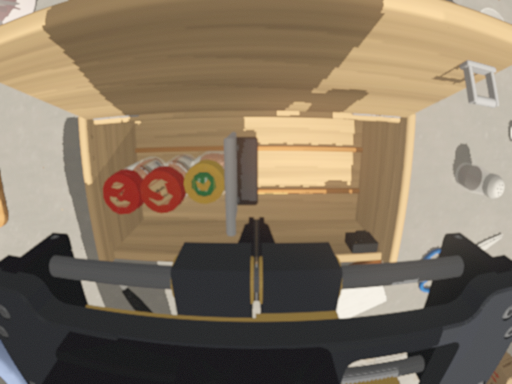

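The three jars stand upright with no gaps and the stop (230,185) is against jar c. The lid is open. I'll retreat and hand in.

```bash
python3 steer.py '[[-10,0,-35,0,0],[-20,0,-70,0,0],[-20,0,-80,0,0],[-20,0,-80,0,0],[-20,0,-80,0,0]]'; python3 -c "
from cell import env
print(env.job_done())"
```

```text
t: 28.08
eef_pos: [492.3, -25.5, 263.9]
tcp_rot: [-3.141, 0.001, -0.092]
ft_force: [0.1, 0.3, -0.8]
opening: 0.003
grip_force: 0.0
the job is handed in; nothing more can be done
None
```

The job was handed in at 28 s: the lid was eased back to its stop and left open, spice_c stands upright in the row, and the end stop is snug against it (face about 19 mm by the wrist camera, expected 17 to 21); I first slid the stop about 32 mm right to make room for the fingers, and the bystanders were not touched.

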